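# Hang the ear defenders over the bench rail

## Robot

A 6-joint arm with a two-finger parallel gripper is mounted at the origin on the work surface. World frame = base frame: x ahead of the robot, y to its left, z up, the work surface at z = 0. Lengths are in m, angles in rad, forces in N, time in s.
With the tool pointing down it reaches from about 0.375 to 0.825 m from the base axis. Payload 5.5 kg.
Tool frame: the origin (TCP) lies on the centre line of the jaws, within the pads' length; the fingertips stand ctrl.nose_length ahead of it and the grasp point (between the pads) lies 2 mm behind it (ctrl.nose_length is the distance from the TCP to the fingertips, in m); z points along the fingers, x is the direction in which the jaws open and shut, and the axes are right-handed (so a half turn about z gives the same grasp; the last joint's range is limited). The gripper opens to 85 mm and grips with 20 to 120 N. Pads are 22 mm wide; open, the fingers measure 114 mm over their backs; the gripper's body (76 mm by 85 mm) begins 54 mm behind the grasp point. The pads swing forward as they close: fully open they stand 13 mm farther back than shut.
Start: joints at [0, 0.314, -0.047, 1.21, 0, 1.571], TCP at [0.6, -0, 0.248] pointing down, gripper open.
Joint ranges: [-2.67, 2.67], [-0.69, 1.73], [-1.03, 1.25], [-2.08, 2.16], [-1.42, 1.45], [-3.14, 3.14]. Speed limits (rad/s): [2.39, 2.39, 3.01, 3.14, 3.14, 3.14].

## Interface

Orientations are given as a unit quaternion [w, x, y, z].
In Python, from plant import ctrl, cams gives the robot as it stands.
- The arm moves only by the tool arm_command, never from a script. Its argument "steps" is a list of rows, each a list of 7 numbers: the opening, from 0 (shut) to 1 (fully open), then the shift along the world's x, y, z in m, then the turn, a rotation vector about the world's x, y, z in rad. In form: [[jaw, dx, dy, dz, rx, ry, rz], ...]. A call has 1 to 8 rows; each row is the pose to reach, as a shift and turn from the pose commanded when the call began; what a row does not reach only later rows make up. A row lasts 1/12 s, in which the tool goes at most 41.7 mm and 7.16 degrees, less where a joint would pass 70% of its speed; a pose out of reach is approached as far as the arm can. A call with a gripper value outside its range is refused whole. The fingers move at their own pace and stop on an object; "squeeze" is the grip in N (left out, the last holds). Time passes only in rows, so rows that repeat a pose let the fingers close. It gives the time, the measured TCP pose, the force and the opening at its end, in the units of the state.
- ctrl.read_state(): the state, without advancing time (a new reading comes with each control period).
- cams.grab_frame(name): name is "scene" or "side" or "wrist"; returns the picture (384x512x3 uint8, blue, green, red); there is no depth.
- cams.get_calibration(name): a dict with "fx", "fy", "cx", "cy" (pixels), "world_to_cam" (4x4, takes a point from world to camera coordinates). Camera axes: x right, y up, looking along -z (the intrinsics and any distortion apply to the point x, -y, -z); pixel columns grow to the right and rows downward; lengths in m; the calibration is good to about 2 mm. A picture is of the moment at which its call begins: read the wrist's pose just before it. get_calibration takes no time and is no camera call; for the wrist camera it gives the pose at the moment of the call.
- ctrl.hand_in(): hands the job in, once; it reports no verdict.
The state is a dict: "t": time; "joint_pos": joint angles; "qvel": joint speeds; "effort": joint torques, N m; "tcp_pos": TCP position; "eef_rot": TCP orientation; "force": force on the tool from outside, world axes, zero at the start; "torque": the same for the moment, N m; "gripper_width": finger opening in m.
Only numpy, scipy, OpenCV 4.12 (cv2) and the standard library are available. Lean on these libraries where they do the work, as an engineer would, in place of code of your own. Each camera call takes 0.05 s, during which the arm holds its last target.

## Task

Sonication is finished: pick up the ear defenders by the padded top of their headband and hang them over the horizontal steel bar of the rail stand, headband crossing the bar squarely with one cup hanging on each side, and let go so that they hang upright and still. Leave the tube carrier with the arched handle and the safety goggles where they are.

Things in the scene. Friction and masses are not known exactly. Their poses are not given: they have to be found in the camera images.
- band_top (a point): Ear defenders, loose, about 0.2 kg, standing on two dark grey cups, black headband arched above. Point: centre of the band's flat padded top, 156 mm above the cups' underside. x: along the pad's 28 mm width (grip across it); y: cup to cup (pad 46 mm long); z up. Pad 18 mm thick, 9 above and below the point: grip by the fingertips, 14 mm deep. Cups 66 (x) by 86 high, 80 apart, 160 over all.
- bar_mid (a point): Rail stand, fixed: steel bar 20 mm in diameter on two 16 mm posts 244 mm apart, on grey cross feet 110 mm long. Point: middle of the bar on its centreline, 160 mm above the table (bar top 170 mm, posts no higher). x: along the bar; y: across it, level; z up. Hung ear defenders clear the table by 23 mm.
- carrier_center (a point): Bystander: white plastic tube carrier, an open box 110 x 130 mm and 50 mm high holding blue-capped tubes, with a thin arched steel handle, 136 mm high in all. The point is half-way up its middle. Leave it alone.
- goggles_center (a point): Bystander: clear safety goggles with grey rim, 150 mm wide (its y), 60 mm deep (its x), 54 mm high, standing beyond the tube carrier. The point is half-way up its middle. Leave them alone.

How it is judged:
By the outcome, as a careful person would: the job done as asked, in the order asked, and still so for the second after the job is handed in, with the robot touching nothing.
It also fails if it takes over 48 s, if anything falls off the work surface, if the arm or the gripper's body presses on something with over 40 N, if the wrist force passes 120 N, or if a joint passes its speed limit or range.

## Working session

There is one attempt and no reset: what is moved stays moved. The work goes in short steps, Python scripts to look and compute and a tool call to move; the robot and the scene stay as the last step left them, time stands still between calls to the robot, and variables do not carry over. Pictures are saved under pics/ and viewed, and the job is handed in when it is done.

Besides the shell and the picture viewer there is one more tool, called after ">>>" as name([rows], argument=value, ...), one row to a line, values as JSON. arm_command: Moves the arm, as the interface text tells. Its arguments: {"type":"object","properties":{"steps":{"type":"array","items":{"type":"array","items":{"type":"number"}}},"squeeze":{"type":"number"}},"required":["steps"]}

```bash
mkdir -p pics; ls
python3 - <<'E'
from plant import ctrl,cams
import cv2,numpy as np
s=ctrl.read_state();print(s['t'],s['tcp_pos'],s['eef_rot'],s['gripper_width'],ctrl.nose_length)
for n in ["scene","side","wrist"]:
    c=cams.get_calibration(n);print(n,{k:np.round(v,4).tolist() if not isinstance(v,str) else v for k,v in c.items()})
    cv2.imwrite(f'pics/{n}0.png',cams.grab_frame(n))
E
```

```text
pics
0.0 [5.99447527e-01 3.83059491e-06 2.47428776e-01] [ 7.19197017e-06  9.99999634e-01 -2.73583431e-06 -8.55305455e-04] 0.08564686983953491 0.017
scene {'fx': 440.8079, 'fy': 440.8079, 'cx': 251.5196, 'cy': 187.1807, 'world_to_cam': [[-0.8821, 0.4711, 0.005, 0.5246], [-0.3998, -0.7542, 0.5209, 0.1557], [0.2492, 0.4575, 0.8536, -1.3697], [0.0, 0.0, 0.0, 1.0]]}
side {'fx': 450.0502, 'fy': 450.0502, 'cx': 258.4068, 'cy': 190.5021, 'world_to_cam': [[-0.9028, -0.43, 0.0104, 0.5506], [0.2739, -0.556, 0.7848, -0.2697], [-0.3317, 0.7113, 0.6197, -0.8657], [0.0, 0.0, 0.0, 1.0]]}
wrist {'fx': 327.7762, 'fy': 327.7762, 'cx': 252.5176, 'cy': 188.5167, 'world_to_cam': [[1.0, -0.0004, -0.0014, -0.5984], [-0.0, 0.9585, -0.2852, 0.0369], [0.0015, 0.2852, 0.9585, -0.3806], [0.0, 0.0, 0.0, 1.0]]}
```

View pics/scene0.png

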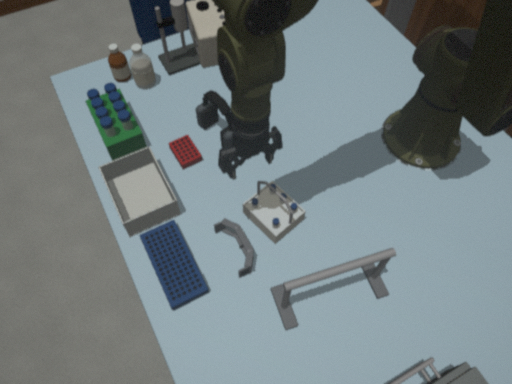

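View pics/side0.png

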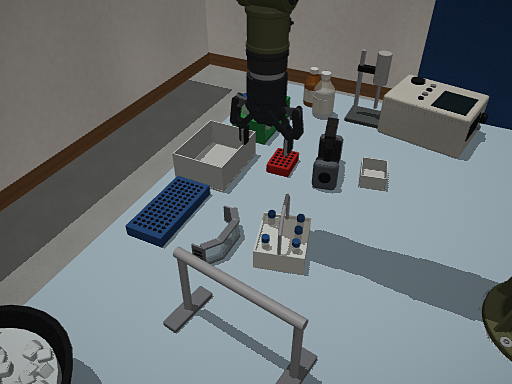

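View pics/wrist0.png

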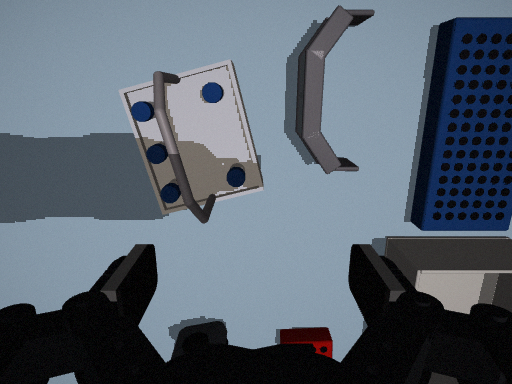

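The scene view is blocked by the arm. In the side view the ear defenders are at about (328,155), the carrier at (283,240), the goggles at (220,240) and the stand bar runs from (178,252) to (303,322). Next I'll get rough positions.

```bash
cat > h.py <<'E'
import numpy as np,cv2
from plant import ctrl,cams
def ray(c,px):
    W=np.array(c['world_to_cam']);R=W[:3,:3];o=-R.T@W[:3,3]
    u,v=px;d=np.array([(u-c['cx'])/c['fx'],-(v-c['cy'])/c['fy'],-1.]);d=R.T@d
    return o,d/np.linalg.norm(d)
def onz(c,px,z):
    o,d=ray(c,px);return o+d*(z-o[2])/d[2]
def tri(*obs):
    A=np.zeros((3,3));b=np.zeros(3)
    for c,px in obs:
        o,d=ray(c,px);P=np.eye(3)-np.outer(d,d);A+=P;b+=P@o
    x=np.linalg.solve(A,b)
    return x,[np.linalg.norm((np.eye(3)-np.outer(d,d))@(x-o)) for o,d in [ray(c,p) for c,p in obs]]
def proj(c,p):
    W=np.array(c['world_to_cam']);q=W[:3,:3]@np.array(p)+W[:3,3]
    return np.array([c['cx']+c['fx']*q[0]/-q[2],c['cy']-c['fy']*q[1]/-q[2]])
E
python3 - <<'E'
from h import *
np.set_printoptions(precision=4,suppress=True)
s=cams.get_calibration('side');c=cams.get_calibration('scene');w=cams.get_calibration('wrist')
print('cup front bottom',onz(s,(325,187),0),'top',onz(s,(331,122),.165), 'wrist cup',onz(w,(205,330),.086))
print('bar ends', tri((s,(178,252)),(c,(394,252))), tri((s,(303,322)),(c,(287,286))))
print('alt', tri((s,(178,252)),(c,(287,286))), tri((s,(303,322)),(c,(394,252))))
print('carrier',onz(s,(283,262),0),onz(c,(275,225),.0),'gog',onz(c,(240,250),.03))
E
```

```text
cup front bottom [ 0.5267 -0.2425  0.    ] top [ 0.5476 -0.2994  0.165 ] wrist cup [ 0.5485 -0.1686  0.086 ]
bar ends (array([0.5157, 0.3752, 0.3626]), [np.float64(0.032499804566787194), np.float64(0.032499804566787055)]) (array([ 0.5074,  0.1123, -0.196 ]), [np.float64(0.07205308547215372), np.float64(0.07205308547215368)])
alt (array([0.6467, 0.2582, 0.162 ]), [np.float64(0.00024539356967747983), np.float64(0.00024539356967735694)]) (array([0.3947, 0.3032, 0.1669]), [np.float64(0.0017862143534850402), np.float64(0.0017862143534849845)])
carrier [0.5222 0.0574 0.    ] [0.5498 0.0524 0.    ] gog [0.6739 0.0848 0.03  ]
```

>>> arm_command([
  [1,0,0,0.04,0,0,0],
  [1,-0.02,-0.03,0.07,0,0,0],
  [1,-0.04,-0.06,0.09,0,0,0],
  [1,-0.05,-0.1,0.1,0,0,0],
  [1,-0.05,-0.14,0.1,0,0,0],
  [1,-0.05,-0.17,0.1,0,0,0],
  [1,-0.05,-0.17,0.1,0,0,0],
  [1,-0.05,-0.17,0.1,0,0,0],
])

```text
t: 0.82
tcp_pos: [0.5496, -0.1716, 0.3478]
eef_rot: [-0.0, 1.0, -0.002, -0.0]
force: [0.2, 0.1, 0.2]
gripper_width: 0.0856
```

Run:
```python
from h import *
import json
out={}
for n in ["wrist","scene"]:
    out[n]={k:np.array(v).tolist() for k,v in cams.get_calibration(n).items()}
    cv2.imwrite(f'pics/{n}1.png',cams.grab_frame(n))
json.dump(out,open('cal1.json','w'))
s=ctrl.read_state();print(s['t'],s['tcp_pos'],s['qvel'])
```

```text
0.9167 [ 0.54980999 -0.16953251  0.34786406] [ 0.02217552 -0.00384154 -0.00150288  0.00128822 -0.00182484 -0.00276137]
```

View pics/wrist1.png

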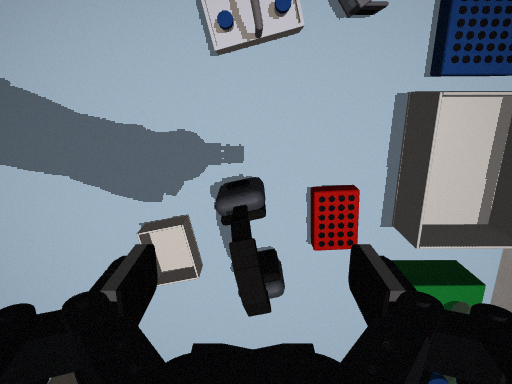

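View pics/scene1.png

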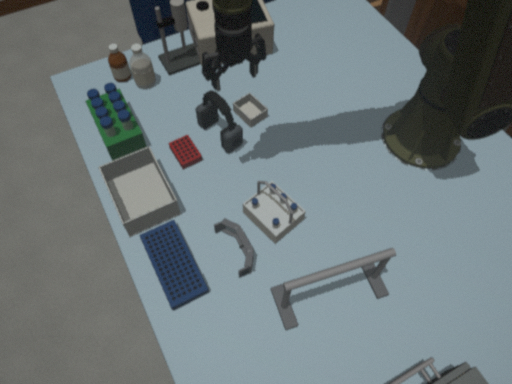

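Run:
```python
from h import *
a=cv2.imread('pics/wrist1.png');b=cv2.imread('pics/scene1.png')
f=lambda x,k:cv2.resize(np.clip(255*(x/255.)**.45,0,255).astype(np.uint8),None,fx=k,fy=k,interpolation=cv2.INTER_CUBIC)
A=f(a[165:325,190:310],3.75);B=f(b[80:160,180:260],6)
cv2.imwrite('pics/za.png',A);cv2.imwrite('pics/zb.png',B)
```

```text
(no output)
```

View pics/za.png

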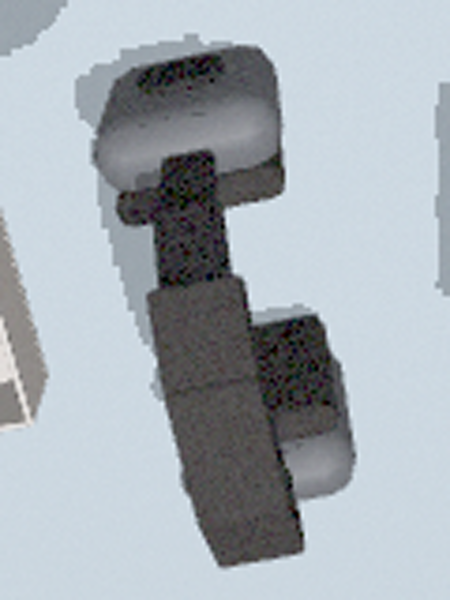

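View pics/zb.png

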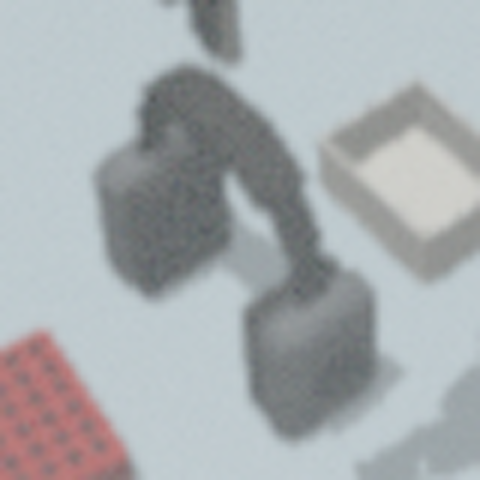

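```bash
python3 - <<'E'
from h import *
import json
np.set_printoptions(precision=4,suppress=True)
C=json.load(open('cal1.json'));w=C['wrist'];c=C['scene'];s=cams.get_calibration('side')
z=lambda x,y:(190+x/3.75-.37,165+y/3.75-.37)
P=[onz(w,z(*p),.165) for p in [(167,392),(260,376),(302,548),(222,565)]]
print(np.array(P));print([np.linalg.norm(P[i]-P[(i+1)%4]) for i in range(4)],np.mean(P,axis=0))
near=onz(w,z(190,105),.06)
zb=lambda x,y:(180+x/6-.4,80+y/6-.4)
print('scene cups bottoms',onz(c,zb(290,440),0),onz(c,zb(152,300),0))
m=np.mean(P,axis=0)
print('proj',proj(c,m),proj(s,m),[proj(c,p) for p in P])
a=(P[2]+P[3]-P[0]-P[1])[:2];print('axis deg',np.degrees(np.arctan2(a[1],a[0])))
# cup bottoms outer predicted
E
python3 - <<'E'
import cv2,numpy as np
b=cv2.imread('pics/side0.png')[105:200,290:370]
cv2.imwrite('pics/zc.png',cv2.resize(np.clip(255*(b/255.)**.45,0,255).astype(np.uint8),None,fx=6,fy=6,interpolation=cv2.INTER_CUBIC))
E
```

```text
[[ 0.5288 -0.2802  0.165 ]
 [ 0.5552 -0.2752  0.165 ]
 [ 0.5677 -0.3323  0.165 ]
 [ 0.544  -0.3381  0.165 ]]
[np.float64(0.026843440987428396), np.float64(0.05840837721943021), np.float64(0.024408505970597988), np.float64(0.05986120436361446)] [ 0.5489 -0.3065  0.165 ]
scene cups bottoms [ 0.5553 -0.2254  0.    ] [ 0.5788 -0.3396  0.    ]
proj [214.6316  96.5695] [331.3616 120.662 ] [array([225.2525, 100.2785]), array([217.4832, 104.8323]), array([204.6268,  92.8365]), array([211.3604,  88.5813])]
axis deg -76.44131492524733
```

View pics/zc.png

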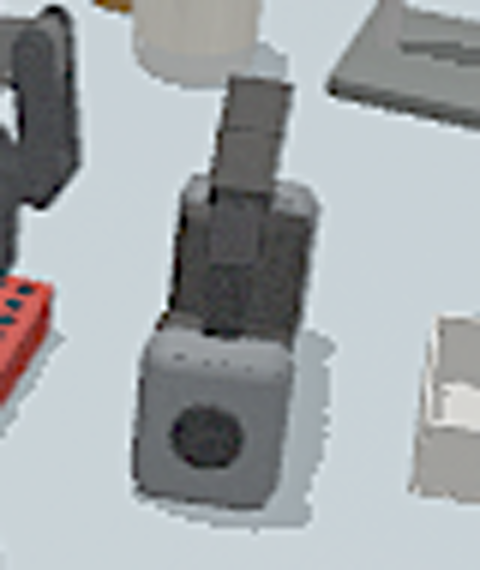

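>>> arm_command([
  [1,0,-0.04,0,0,0,0.1],
  [1,0,-0.08,0,0,0,0.2],
  [1,0,-0.12,0,0,0,0.237],
  [1,0,-0.13,0,0,0,0.237],
  [1,0,-0.13,0,0,0,0.237],
  [1,0,-0.13,0,0,0,0.237],
])

```text
t: 1.42
tcp_pos: [0.5502, -0.2989, 0.3477]
eef_rot: [-0.001, 0.993, 0.118, -0.0]
force: [0.2, 0.2, -0.5]
gripper_width: 0.0855
```

Run:
```python
from h import *
import json
out={}
for n in ["wrist"]:
    out[n]={k:np.array(v).tolist() for k,v in cams.get_calibration(n).items()}
    im=cams.grab_frame(n)
    cv2.imwrite(f'pics/{n}2.png',im)
json.dump(out,open('cal2.json','w'))
s=ctrl.read_state();print(s['t'],s['tcp_pos'],s['eef_rot'],s['qvel'])
print(proj(out['wrist'],(.549,-.3,.165)))
b=im[80:280,160:360]
cv2.imwrite('pics/zd.png',cv2.resize(np.clip(255*(b/255.)**.45,0,255).astype(np.uint8),None,fx=3,fy=3,interpolation=cv2.INTER_CUBIC))
```

```text
1.4667 [ 0.55029433 -0.2983526   0.34806681] [-5.37773569e-04  9.92923693e-01  1.18752799e-01 -1.50821967e-04] [ 0.01157401 -0.01280444 -0.00598206  0.00063838 -0.00278986 -0.00397495]
[251.76506392 170.60270549]
```

View pics/zd.png

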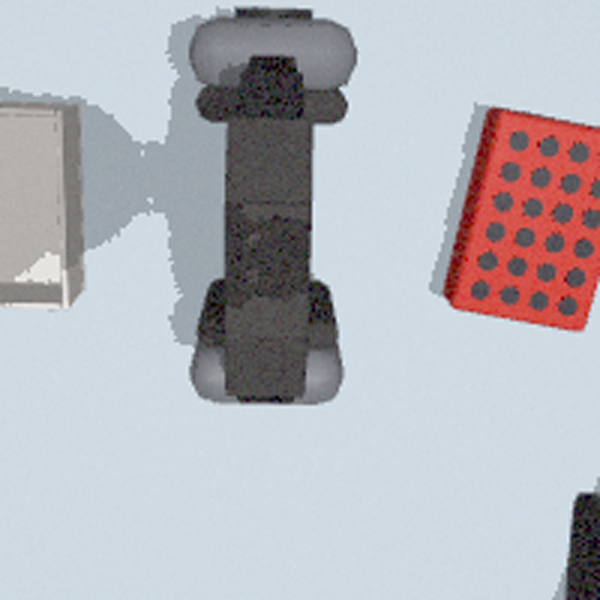

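```bash
python3 - <<'E'
from h import *
import json
np.set_printoptions(precision=4,suppress=True)
w=json.load(open('cal2.json'))['wrist'];s=cams.get_calibration('side');c=cams.get_calibration('scene')
z=lambda x,y:(160+x/3-.33,80+y/3-.33)
P=np.array([onz(w,z(*p),.165) for p in [(227,204),(310,203),(306,344),(226,346)]])
print(P);print([np.linalg.norm(P[i]-P[(i+1)%4]) for i in range(4)],P.mean(0))
a=P[2]+P[3]-P[0]-P[1];print('axis',np.degrees(np.arctan2(a[1],a[0]))+90)
n=[onz(w,z(*p),.08) for p in [(273,30),(266,385)]]
# cup tops left-right mid at similar height
A=onz(w,z(273,40),.08);B=onz(w,z(266,375),.08);d=B-A;print('cups axis',np.degrees(np.arctan2(d[1],d[0]))+90)
# near crease tri with side
print(tri((w,z(268,203.5)),(s,(290+247/6-.4,105+130/6-.4))))
# bar edges: stand measured from both views using axis lines
E
python3 - <<'E'
import cv2,numpy as np
f=lambda x,k:cv2.resize(np.clip(255*(x/255.)**.6,0,255).astype(np.uint8),None,fx=k,fy=k,interpolation=cv2.INTER_CUBIC)
cv2.imwrite('pics/ze.png',f(cv2.imread('pics/scene1.png')[235:335,265:405],5))
cv2.imwrite('pics/zf.png',f(cv2.imread('pics/side0.png')[235:384,155:325],4))
E
```

```text
[[ 0.5286 -0.2819  0.165 ]
 [ 0.5541 -0.2754  0.165 ]
 [ 0.5642 -0.3212  0.165 ]
 [ 0.5386 -0.328   0.165 ]]
[np.float64(0.026299678541583535), np.float64(0.04683679847381512), np.float64(0.026443855589103407), np.float64(0.047215124671864186)] [ 0.5464 -0.3016  0.165 ]
axis 12.381329019788751
cups axis 12.217988151013401
(array([ 0.5413, -0.2787,  0.1648]), [np.float64(7.816657001323232e-05), np.float64(7.816657001305837e-05)])
```

View pics/ze.png

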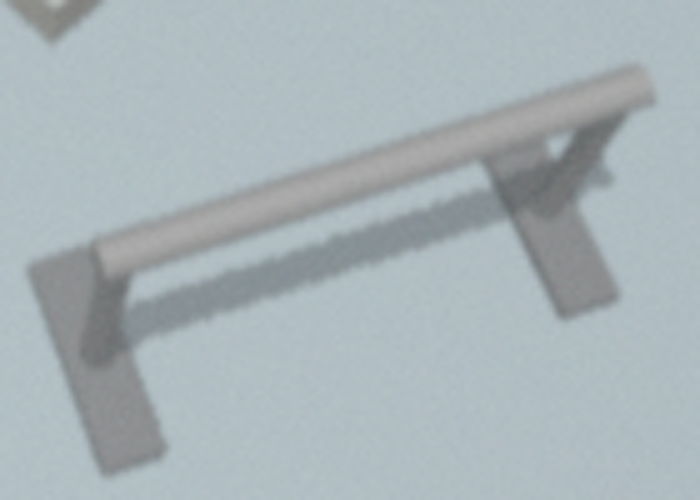

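View pics/zf.png

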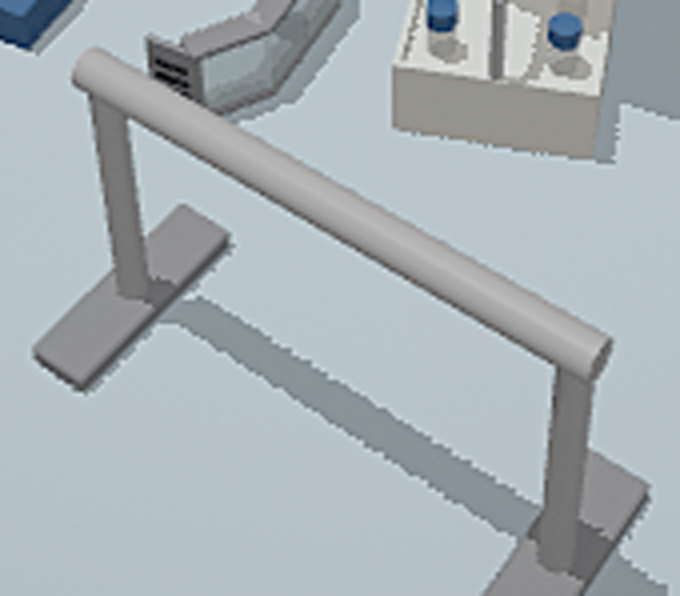

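Run:
```python
from h import *
np.set_printoptions(precision=4,suppress=True)
s=cams.get_calibration('side');c=cams.get_calibration('scene')
ze=lambda x,y:(265+x/5-.4,235+y/5-.4)
zf=lambda x,y:(155+x/4-.4,235+y/4-.4)
a=[onz(c,ze(*p),.16) for p in [(101,258),(646,85)]]
b=[onz(s,zf(*p),.16) for p in [(84,68),(601,360)]]
for e in (a,b):
    d=e[0]-e[1];print(e,np.linalg.norm(d),np.degrees(np.arctan2(d[1],d[0])),(e[0]+e[1])/2)
for i in (0,1):print(tri((c,ze(*[(101,258),(646,85)][i])),(s,zf(*[(84,68),(601,360)][i]))))
# defenders check: far cup/close
```

```text
[array([0.6508, 0.256 , 0.16  ]), array([0.3922, 0.3022, 0.16  ])] 0.26264901445802163 -10.128580953199354 [0.5215 0.2791 0.16  ]
[array([0.6522, 0.2574, 0.16  ]), array([0.391 , 0.2996, 0.16  ])] 0.26458101336799017 -9.170195858086977 [0.5216 0.2785 0.16  ]
(array([0.6514, 0.257 , 0.1608]), [np.float64(0.0009187533472206661), np.float64(0.0009187533472207497)])
(array([0.3915, 0.3012, 0.1604]), [np.float64(0.001285718819697957), np.float64(0.0012857188196979947)])
```

>>> arm_command([
  [1,-0.0035,-0.0016,-0.03,0,0,-0.02],
  [1,-0.0035,-0.0016,-0.07,0,0,-0.02],
  [1,-0.0035,-0.0016,-0.11,0,0,-0.02],
  [1,-0.0035,-0.0016,-0.14,0,0,-0.02],
  [1,-0.0035,-0.0016,-0.16,0,0,-0.02],
  [1,-0.0035,-0.0016,-0.175,0,0,-0.02],
  [1,-0.0035,-0.0016,-0.18,0,0,-0.02],
  [1,-0.0035,-0.0016,-0.18,0,0,-0.02],
])

```text
t: 2.13
tcp_pos: [0.546, -0.2994, 0.1672]
eef_rot: [-0.001, 0.994, 0.109, -0.001]
force: [0.2, -0.1, 1.3]
gripper_width: 0.0853
```

Run:
```python
from h import *
f=lambda x,k:cv2.resize(np.clip(255*(x/255.)**.45,0,255).astype(np.uint8),None,fx=k,fy=k,interpolation=cv2.INTER_CUBIC)
a=f(cams.grab_frame('side')[80:200,270:400],4.5)
cv2.imwrite('pics/s3.png',a)
s=ctrl.read_state();print(s['t'],s['tcp_pos'],s['eef_rot'],s['force'])
```

```text
2.1833 [ 0.5467567  -0.300138    0.16863651] [-2.17055763e-04  9.94024161e-01  1.09160021e-01 -9.85917654e-05] [-0.30056302 -0.32900102  1.01592325]
```

View pics/s3.png

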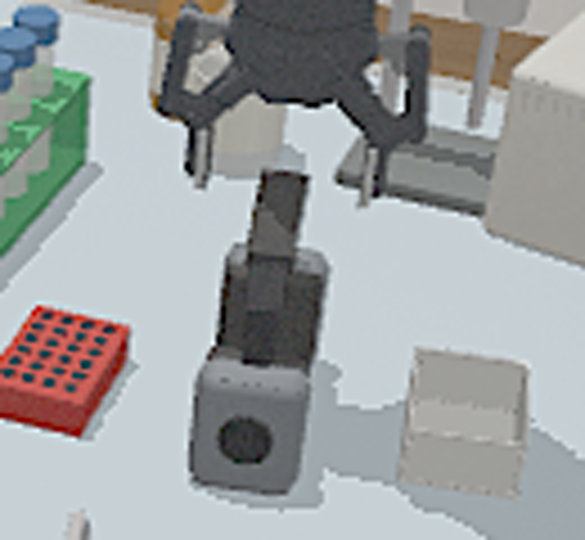

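The jaws straddle the pad, with fingertips at about (205,185) and (365,205) and the pad between them at (283,190). Closing now.

>>> arm_command([
  [0.2,0,-0.001,0,0,0,0],
  [0.2,0,-0.001,0,0,0,0],
  [0.2,0,-0.001,0,0,0,0],
  [0.2,0,-0.001,0,0,0,0],
  [0,0,-0.001,0,0,0,0],
  [0,0,-0.001,0,0,0,0],
  [0,0,-0.001,0,0,0,0],
  [0,0,-0.001,0,0,0,0],
], squeeze=50)

```text
t: 2.85
tcp_pos: [0.5472, -0.3029, 0.1692]
eef_rot: [0.0, 0.994, 0.108, 0.001]
force: [-0.1, 1.4, 5.7]
gripper_width: 0.0264
```

>>> arm_command([
  [0,0,0,0.01,0,0,0],
  [0,0,0,0.03,0,0,0],
  [0,0,0,0.06,0,0,0],
  [0,0,0,0.09,0,0,0],
  [0,0,0,0.12,0,0,0],
  [0,0,0,0.15,0,0,0],
  [0,0,0,0.16,0,0,0],
  [0,0,0,0.16,0,0,0],
])

```text
t: 3.52
tcp_pos: [0.5474, -0.3033, 0.331]
eef_rot: [0.001, 0.994, 0.108, 0.002]
force: [-0.8, 0.5, -2.9]
gripper_width: 0.0267
```

Run:
```python
from h import *
a=np.hstack([cams.grab_frame('side')[:300,200:],cams.grab_frame('scene')[:300,100:400]])
cv2.imwrite('pics/s4.png',np.clip(255*(a/255.)**.5,0,255).astype(np.uint8))
s=ctrl.read_state();print(s['t'],s['tcp_pos'],s['eef_rot'],s['force'],s['torque'],s['gripper_width'])
```

```text
3.6167 [ 0.54606137 -0.30245881  0.32674172] [-4.74742127e-04  9.94122877e-01  1.08253588e-01 -8.00621855e-04] [ 0.05741681 -0.7363761  -4.11404226] [-0.04713246 -0.03082624  0.02431084] 0.026737684306942087
```

View pics/s4.png

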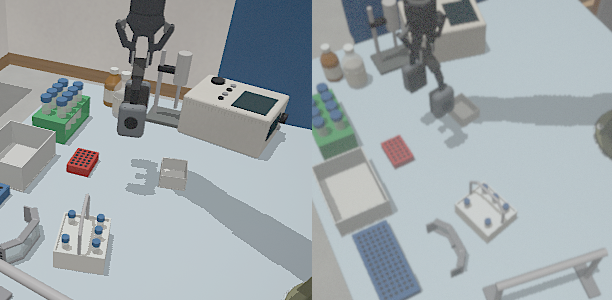

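>>> arm_command([
  [0,0,0.005,0.03,0,0,0],
  [0,0,0.02,0.055,0,0,-0.03],
  [0,0,0.045,0.07,0,0,-0.07],
  [0,-0.002,0.08,0.075,0,0,-0.11],
  [0,-0.004,0.115,0.075,0,0,-0.15],
  [0,-0.006,0.15,0.075,0,0,-0.19],
  [0,-0.008,0.185,0.075,0,0,-0.23],
  [0,-0.01,0.22,0.075,0,0,-0.27],
])

```text
t: 4.28
tcp_pos: [0.5352, -0.081, 0.4003]
eef_rot: [-0.0, 1.0, -0.028, -0.002]
force: [0.9, -0.8, -2.3]
gripper_width: 0.0265
```

>>> arm_command([
  [0,-0.002,0.035,0,0,0,-0.04],
  [0,-0.004,0.07,0,0,0,-0.08],
  [0,-0.006,0.105,0,0,0,-0.115],
  [0,-0.008,0.14,0,0,0,-0.115],
  [0,-0.01,0.175,0,0,0,-0.115],
  [0,-0.012,0.21,0,0,0,-0.115],
  [0,-0.0145,0.24,0,0,0,-0.115],
  [0,-0.0145,0.265,0,0,0,-0.115],
])

```text
t: 4.95
tcp_pos: [0.5204, 0.1844, 0.4003]
eef_rot: [0.001, 0.997, -0.083, -0.002]
force: [0.7, -0.4, -3.0]
gripper_width: 0.0267
```

>>> arm_command([
  [0,0,0.025,0,0,0,0],
  [0,0,0.045,0,0,0,0],
  [0,0,0.065,0,0,0,0],
  [0,0,0.08,0,0,0,0],
  [0,0,0.09,0,0,0,0],
  [0,0,0.0965,0,0,0,0],
  [0,0,0.0965,0,0,0,0],
  [0,0,0.0965,0,0,0,0],
])

```text
t: 5.62
tcp_pos: [0.522, 0.2784, 0.4029]
eef_rot: [0.001, 0.996, -0.084, -0.0]
force: [0.5, -0.2, -3.4]
gripper_width: 0.0266
```

Run:
```python
from h import *
for n in ('side','scene','wrist'):
    cv2.imwrite(f'pics/{n}5.png',np.clip(255*(cams.grab_frame(n)/255.)**.5,0,255).astype(np.uint8))
s=ctrl.read_state();print(s['t'],s['tcp_pos'],s['eef_rot'],s['force'],s['gripper_width'],2*np.degrees(np.arctan2(s['eef_rot'][2],s['eef_rot'][1])))
```

```text
5.7667 [0.52219363 0.27798746 0.40351668] [ 7.83772546e-05  9.96426839e-01 -8.44601167e-02  1.93856817e-04] [-0.87532053 -0.20434395 -2.03810316] 0.026802182791275667 -9.689960604386128
```

View pics/side5.png

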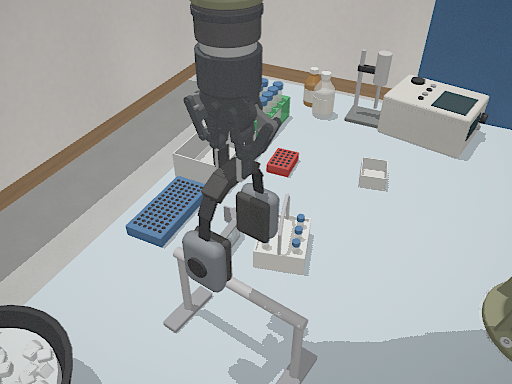

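View pics/scene5.png

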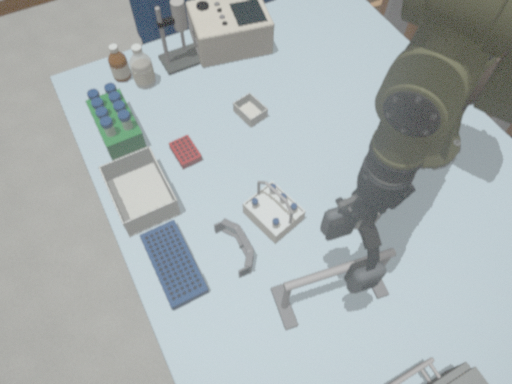

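View pics/wrist5.png

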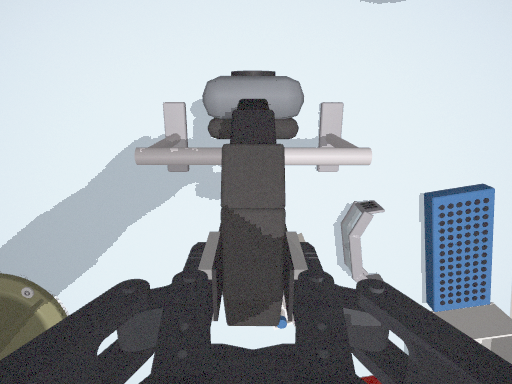

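Run:
```python
from h import *
np.set_printoptions(precision=4,suppress=True)
w=cams.get_calibration('wrist')
for zz in (.395,.4,.405):
  k=onz(w,(253.5,207.5),zz);d=np.array([np.sin(np.radians(9.7)),np.cos(np.radians(9.7)),0])
  print(zz,k,'pad centre',k-.023*d, onz(w,(222.5,206),zz)-onz(w,(284.5,208),zz))
a,b=onz(w,(136,156.5),.16),onz(w,(371,156.5),.16);e=b-a
print('bar',a,b,(a+b)/2,np.linalg.norm(e),np.degrees(np.arctan2(e[1],e[0])))
print(proj(w,ctrl.read_state()['tcp_pos']))
```

```text
0.395 [0.5258 0.3015 0.395 ] pad centre [0.5219 0.2788 0.395 ] [-0.0266  0.0055  0.    ]
0.4 [0.5261 0.3032 0.4   ] pad centre [0.5222 0.2806 0.4   ] [-0.0257  0.0053  0.    ]
0.405 [0.5264 0.305  0.405 ] pad centre [0.5225 0.2824 0.405 ] [-0.0247  0.0051  0.    ]
bar [0.39   0.3014 0.16  ] [0.6555 0.2559 0.16  ] [0.5228 0.2787 0.16  ] 0.26927249228842876 -9.717883706473836
[254.3952 265.6599]
```

Bar and pad agree to within about 1 mm, with the angle square. Lowering.

>>> arm_command([
  [0,0,-0.001,-0.02,0,0,0],
  [0,0,-0.001,-0.05,0,0,0],
  [0,0,-0.001,-0.085,0,0,0],
  [0,0,-0.001,-0.12,0,0,0],
  [0,0,-0.001,-0.15,0,0,0],
  [0,0,-0.001,-0.175,0,0,0],
  [0,0,-0.001,-0.19,0,0,0],
  [0,0,-0.001,-0.2,0,0,0],
])

```text
t: 6.43
tcp_pos: [0.521, 0.2765, 0.2012]
eef_rot: [0.001, 0.996, -0.084, -0.001]
force: [-0.5, -0.7, -2.1]
gripper_width: 0.0266
```

>>> arm_command([
  [0,0,0,-0.002,0,0,0],
  [0,0,0,-0.004,0,0,0],
  [0,0,0,-0.006,0,0,0],
  [0,0,0,-0.007,0,0,0],
  [0,0,0,-0.008,0,0,0],
  [0,0,0,-0.008,0,0,0],
])

```text
t: 6.93
tcp_pos: [0.5223, 0.2781, 0.1959]
eef_rot: [-0.0, 0.996, -0.084, 0.0]
force: [-0.3, 0.2, -2.7]
gripper_width: 0.0263
```

Run:
```python
from h import *
im=cams.grab_frame('side')[180:340,150:330]
cv2.imwrite('pics/side6.png',cv2.resize(np.clip(255*(im/255.)**.5,0,255).astype(np.uint8),None,fx=3.6,fy=3.6,interpolation=cv2.INTER_CUBIC))
s=ctrl.read_state();print(s['t'],s['tcp_pos'],s['force'],s['torque'])
```

```text
6.9833 [0.52224161 0.27804231 0.19581518] [ 0.05575194 -0.61323234 -2.5149778 ] [ 0.02549271  0.02984656 -0.03445583]
```

View pics/side6.png

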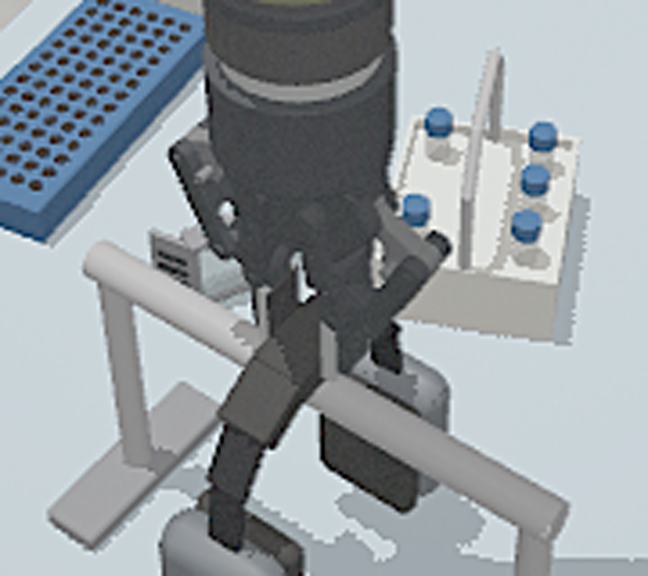

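Headband straddles the bar, with cups either side. The wrist still carries its weight (Fz about -2.5), so I'm creeping down to contact.

>>> arm_command([
  [0,0,0,-0.001,0,0,0],
  [0,0,0,-0.002,0,0,0],
  [0,0,0,-0.003,0,0,0],
  [0,0,0,-0.003,0,0,0],
  [0,0,0,-0.003,0,0,0],
])

```text
t: 7.4
tcp_pos: [0.522, 0.2779, 0.1922]
eef_rot: [0.0, 0.996, -0.084, -0.0]
force: [-0.2, -0.8, -3.0]
gripper_width: 0.0265
```

>>> arm_command([
  [0,0,0,-0.001,0,0,0],
  [0,0,0,-0.001,0,0,0],
  [0,0,0,-0.001,0,0,0],
])

```text
t: 7.65
tcp_pos: [0.522, 0.2779, 0.1921]
eef_rot: [-0.0, 0.996, -0.084, 0.0]
force: [-2.8, -0.4, 3.9]
gripper_width: 0.0268
```

Contact (Fz went from -3 to +4). Release gently in place.

>>> arm_command([
  [0.33,0,0,0,0,0,0],
  [0.38,0,0,0,0,0,0],
  [0.43,0,0,0,0,0,0],
  [0.5,0,0,0,0,0,0],
  [0.6,0,0,0,0,0,0],
  [0.7,0,0,0,0,0,0],
  [0.8,0,0,0,0,0,0],
  [0.8,0,0,0,0,0,0],
], squeeze=20)

```text
t: 8.32
tcp_pos: [0.522, 0.2779, 0.1913]
eef_rot: [-0.0, 0.996, -0.084, 0.0]
force: [0.1, -0.3, 0.4]
gripper_width: 0.0681
```

Run:
```python
from h import *
im=cams.grab_frame('side')[180:340,150:330]
cv2.imwrite('pics/side7.png',cv2.resize(np.clip(255*(im/255.)**.5,0,255).astype(np.uint8),None,fx=3.6,fy=3.6,interpolation=cv2.INTER_CUBIC))
s=ctrl.read_state();print(s['t'],s['tcp_pos'],s['force'],s['gripper_width'])
```

```text
8.3667 [0.52200723 0.27790519 0.19128285] [-0.11602601  0.08948065  0.02712778] 0.06834952988884432
```

View pics/side7.png

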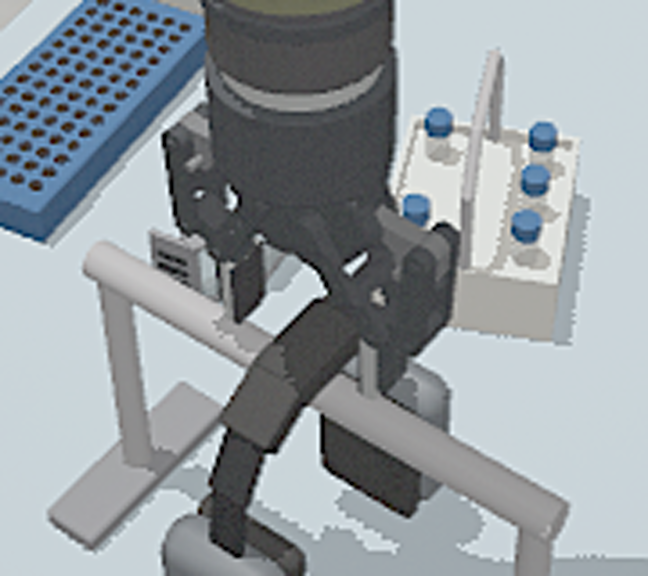

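Released and hanging, with the jaws clear of the pad. Retracting straight up, then away toward the base side so the cameras can see.

>>> arm_command([
  [0.8,0,0,0.01,0,0,0],
  [0.8,0,0,0.03,0,0,0],
  [0.8,0,0,0.06,0,0,0],
  [0.8,0,0,0.09,0,0,0],
  [0.8,0,0,0.12,0,0,0],
  [0.8,0,0,0.15,0,0,0],
  [0.8,0,-0.02,0.18,0,0,0],
  [0.8,0,-0.05,0.2,0,0,0],
])

```text
t: 9.03
tcp_pos: [0.5222, 0.2293, 0.3949]
eef_rot: [-0.001, 0.997, -0.082, 0.001]
force: [0.5, -0.1, 0.2]
gripper_width: 0.0687
```

>>> arm_command([
  [0.8,0,-0.03,0,0,0,0],
  [0.8,0,-0.06,0,0,0,0],
  [0.8,0,-0.09,0,0,0,0],
  [0.8,0,-0.12,0,0,0,0],
  [0.8,0,-0.12,0,0,0,0],
  [0.8,0,-0.12,0,0,0,0],
  [0.8,0,-0.12,0,0,0,0],
  [0.8,0,-0.12,0,0,0,0],
])

```text
t: 9.7
tcp_pos: [0.522, 0.1087, 0.3916]
eef_rot: [-0.0, 0.997, -0.083, 0.0]
force: [-0.1, 0.2, -0.2]
gripper_width: 0.0687
```

Run:
```python
from h import *
g=lambda a:np.clip(255*(a/255.)**.5,0,255).astype(np.uint8)
A=g(cams.grab_frame('side'));B=g(cams.grab_frame('scene'))
for n,I,(y0,y1,x0,x1) in (('side8',A,(180,384,130,340)),('scene8',B,(150,354,200,410))):
    cv2.imwrite(f'pics/{n}.png',cv2.resize(I[y0:y1,x0:x1],None,fx=2.8,fy=2.8,interpolation=cv2.INTER_CUBIC))
s=ctrl.read_state();print(s['t'],s['tcp_pos'])
```

```text
9.8 [0.52198944 0.10892551 0.39127498]
```

View pics/side8.png

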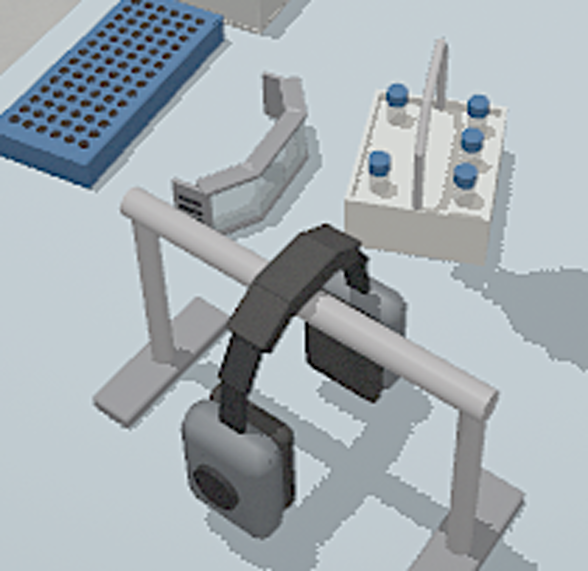

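View pics/scene8.png

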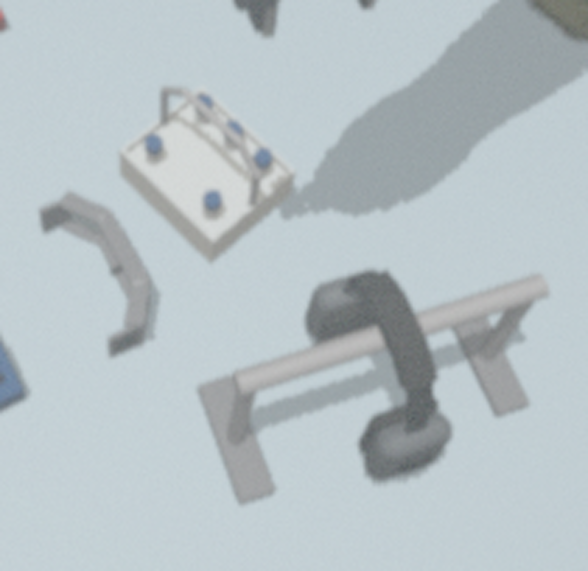

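They hang squarely over mid-bar, with the goggles and carrier in place. Next I'll wait and check that they're still and level.

>>> arm_command([
  [0.8,0,0,0,0,0,0],
  [0.8,0,0,0,0,0,0],
  [0.8,0,0,0,0,0,0],
  [0.8,0,0,0,0,0,0],
  [0.8,0,0,0,0,0,0],
  [0.8,0,0,0,0,0,0],
  [0.8,0,0,0,0,0,0],
  [0.8,0,0,0,0,0,0],
])

```text
t: 10.47
tcp_pos: [0.522, 0.1079, 0.3913]
eef_rot: [-0.0, 0.996, -0.084, 0.0]
force: [0.4, 0.0, 1.0]
gripper_width: 0.0683
```

Run:
```python
from h import *
np.set_printoptions(precision=4,suppress=True)
g=lambda a:np.clip(255*(a/255.)**.5,0,255).astype(np.uint8)
A=g(cams.grab_frame('side'))[180:384,130:340];R=cv2.imread('pics/side8.png')
A2=cv2.resize(A,None,fx=2.8,fy=2.8,interpolation=cv2.INTER_CUBIC);cv2.imwrite('pics/side9.png',A2)
d=cv2.GaussianBlur(cv2.absdiff(A2,R).max(2),(9,9),0);print('diff px',(d>25).sum(),d.max())
# tilt: pad creases in side view / scene view
s=cams.get_calibration('side');c=cams.get_calibration('scene')
z=lambda x,y:(130+x/2.8-.3,180+y/2.8-.3)
S=[(260,292),(325,228)] # rough top-face creases mids
for p in S: print(onz(s,z(*p),.188))
# predicted pad-corner pixels if level at bar centre
m=np.array([.522,.279,.188]);yaw=np.radians(-9.7);ux=np.array([np.cos(yaw),np.sin(yaw),0]);uy=np.array([-np.sin(yaw),np.cos(yaw),0])
V=A2.copy()
for a in(-.014,.014):
  for b in(-.023,.023):
    p=proj(s,m+a*ux+b*uy);q=((p-[130,180]+.3)*2.8).astype(int);cv2.circle(V,tuple(int(t) for t in q),3,(0,0,255),-1)
# cup bottoms outer corners
for a in(-.033,.033):
  for b in(-.08,.08):
    p=proj(s,m+a*ux+b*uy-[0,0,.165]);q=((p-[130,180]+.3)*2.8).astype(int);cv2.circle(V,tuple(int(t) for t in q),3,(0,255,0),-1)
cv2.imwrite('pics/v.png',V)
print(ctrl.read_state()['t'])
```

```text
diff px 108 41
[0.5291 0.3054 0.188 ]
[0.5181 0.2461 0.188 ]
10.5167
```

View pics/v.png

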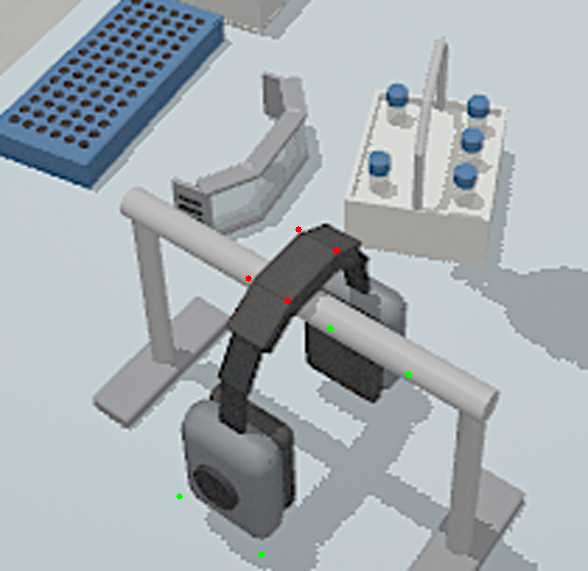

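Run:
```python
from h import *
g=lambda a:np.clip(255*(a/255.)**.45,0,255).astype(np.uint8)
def draw(I,c,m,yawd,box,k,tilt=0):
    y0,y1,x0,x1=box
    V=cv2.resize(g(I)[y0:y1,x0:x1],None,fx=k,fy=k,interpolation=cv2.INTER_CUBIC)
    yaw=np.radians(yawd);ux=np.array([np.cos(yaw),np.sin(yaw),0]);uy=np.array([-np.sin(yaw),np.cos(yaw),0])
    def dot(a,b,z,col):
        q=(proj(c,m+a*ux+b*uy+[0,0,z])-[x0,y0]+.4)*k;cv2.circle(V,tuple(int(t) for t in q),2,col,-1)
    for a in(-1,1):
        for b in(-1,1):
            dot(.014*a,.023*b,.009,(0,0,255));dot(.033*a,.08*b,-.156,(0,255,0));dot(.033*a,.04*b,-.156,(255,0,255));dot(.033*a,.08*b,-.07,(0,255,255))
    return V
s=cams.get_calibration('side');c=cams.get_calibration('scene')
a=draw(cv2.imread('pics/side0.png'),s,np.array([.5464,-.3016,.156]),12.4,(100,210,285,375),5)
b=draw(cams.grab_frame('side'),s,np.array([.522,.279,.179]),-9.7,(250,384,180,290),5)
d=draw(cams.grab_frame('scene'),c,np.array([.522,.279,.179]),-9.7,(235,335,295,375),6)
cv2.imwrite('pics/va.png',a);cv2.imwrite('pics/vb.png',b[:600]);cv2.imwrite('pics/vd.png',d)
```

```text
(no output)
```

View pics/va.png

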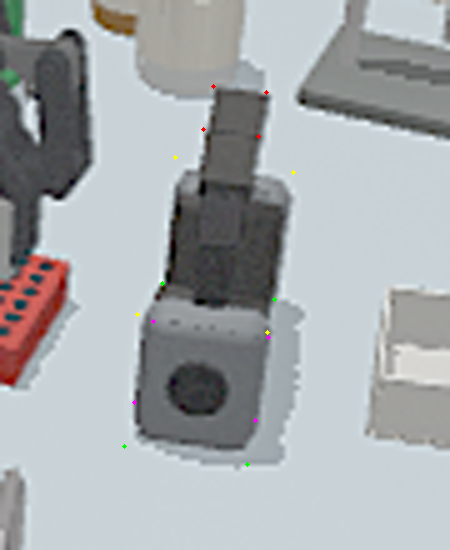

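View pics/vb.png

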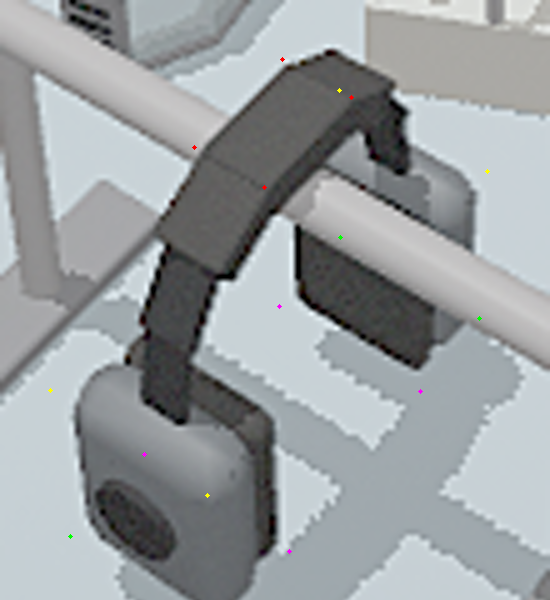

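View pics/vd.png

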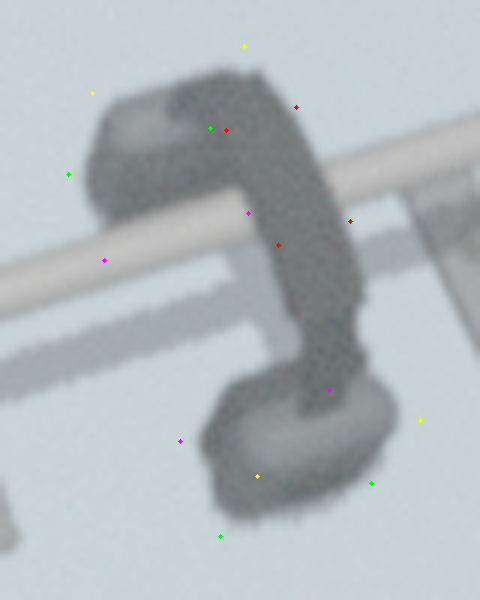

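Run:
```python
from h import *
print(ctrl.hand_in(), ctrl.read_state()['t'])
```

```text
the job is handed in; nothing more can be done
the job is handed in; nothing more can be done
```

The ear defenders are hanging over the middle of the rail stand's bar, one cup on each side. The job was handed in at about 10.6 s of the 48 s allowed. I gripped them by the padded top, carried them over the carrier at a safe height, lowered them until the wrist force showed contact, then let go and moved the arm away.

**Checks that passed:**
- **Square to the bar:** before lowering, the pad centre was within 1–2 mm of the bar's centreline, and the gripper's angle matched the bar's to about 0.1°.
- **Still:** two side pictures about 0.7 s apart, after release, showed almost no change (108 pixels in the enlarged picture, small differences).
- **Bystanders:** by eye, the carrier and goggles were in the same place in the last pictures.

**Less certain:**
- **Level:** I drew the expected corners for a level hang on the last side and scene pictures. They match to a few pixels at the pad and cups. The cup corners sit slightly inside the drawn points, as they did when the ear defenders stood on the table. I put this down to the rounded cups, not a tilt, but did not measure the tilt itself.
- **Pad width:** the pad measured about 26.5 mm, both in the wrist pictures and by the finger opening, against the stated 28 mm. It made no difference to the grip.

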